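# Lock the coil die into the clay extruder

### The job

Fit the red-handled die to the clay extruder's barrel: put it handle up into the barrel's mouth with its two lugs in the two slots, push it down against the spring, turn it clockwise (seen from above) about a quarter turn to the stop so that it locks under the rim, and let go. Leave the blue and yellow dies where they are.

Things in the scene. Friction and masses are not known exactly. Their poses are not given: they have to be found in the camera images.
- red_die_center (a point): Red-handled die, loose, 140 g, upright: metal plug 60 mm wide, 22 tall, black round holes; on it a red grip bar 60 long, 16 thick, to 62 mm above the underside; at the underside two opposite lugs, 20 wide, 8 thick, out to 46 mm from the axis. Point: its centre, on the axis 31 mm above the underside. x along bar and lugs, z up; a half turn makes no difference.
- barrel_mouth (a point): Mouth centre of a fixed upright tube (120 mm wide, brass rim 90 mm up). Hole 72 wide, slots along +-x to 52 mm out (lugs enter within 15 deg); red dots at +-y: lugs there when locked. z up. Die's underside below rim: 12 mm resting on spring plate (cannot turn); push to 18-30 (3 to 6 N, hard end 32) to turn under the rim, clockwise only, stop at 95 deg; let go when locked, it rises to 16.
- blue_die_center (a point): The blue-handled die: same size and shape as the red one, but with a blue grip bar and black straight slots. A bystander. Point: its centre, 31 mm above its underside; x along bar and lugs, z up.
- yellow_die_center (a point): The yellow-handled die: same size and shape as the red one, but with a yellow grip bar and black squares. A bystander. Point: its centre, 31 mm above its underside; x along bar and lugs, z up.

How it is judged (in metres and radians):
On the way:
1. the red die is in the mouth, lugs in the slots (horizontal distance between red_die_center and barrel_mouth below 0.012 m and z of red_die_center in the frame of barrel_mouth below 0.023 m and angle between the x axis of red_die_center and the x axis of barrel_mouth, either way round below 0.6 rad).
At the end, for the whole second after the job is handed in: The red die stands in the barrel's mouth, on its axis to 12 mm and upright to 8 degrees, its centre less than 20 mm above the rim (lugs below it), its lugs turned to within 24 degrees of the red dots, released and at rest (horizontal distance between red_die_center and barrel_mouth below 0.012 m and z of red_die_center in the frame of barrel_mouth below 0.02 m and angle between red_die_center's own z axis and vertical below 0.15 rad and angle between the x axis of red_die_center and the y axis of barrel_mouth, either way round below 0.42 rad and linear speed of red_die below 0.02 m/s); the robot touches nothing.
It fails at once if the blue die is moved by more than 30 mm (distance of blue_die_center from where it was at the start of the episode above 0.03 m).
It fails at once if the yellow die is moved by more than 30 mm (distance of yellow_die_center from where it was at the start of the episode above 0.03 m).
It also fails if it takes over 48 s, if anything falls off the work surface, if the arm or the gripper's body presses on something with over 40 N, if the wrist force passes 120 N, or if a joint passes its speed limit or range.

### The arm

A 6-joint arm with a two-finger parallel gripper is mounted at the origin on the work surface. World frame = base frame: x ahead of the robot, y to its left, z up, the work surface at z = 0. Lengths are in m, angles in degrees, forces in N, time in s.
With the tool pointing down it reaches from about 0.25 to 0.725 m from the base axis. Payload 9.7 kg.
Tool frame: the origin (TCP) lies between the finger pads; the fingertips stand 11 mm ahead of it and the grasp point (between the pads) lies 8 mm behind it; y points along the fingers, x is the direction in which the jaws open and shut, and the axes are right-handed (so a half turn about y gives the same grasp; the last joint's range is limited). The gripper opens to 85 mm and grips with 20 to 120 N. Pads are 22 mm wide; open, the fingers measure 114 mm over their backs; the gripper's body (76 mm by 85 mm) begins 54 mm behind the grasp point. The pads swing forward as they close: fully open they stand 13 mm farther back than shut.
Start: joints at [70.302, 4.979, 10.078, 95.1, 0, 90], TCP at [0.185, 0.518, 0.242] pointing down, gripper open.
Joint ranges: [-179.16, 179.16], [-48.56, 103.87], [-65.8, 70.77], [-126.05, 130.52], [-82.76, 87.17], [-180, 180]. Speed limits (degrees/s): [127.2, 127.2, 147.25, 180, 180, 180].

### API

Orientations are given as [roll, pitch, yaw] about the fixed x, y, z axes, in that order (R = Rz(yaw) Ry(pitch) Rx(roll)).
In Python, from workcell import bot, vision gives the robot as it stands. The module is installed in compiled form; this text tells all that it offers.
- The arm moves only by the shell command python3 -m crank 'ROWS' [OPENING] [FORCE]. ROWS is text: rows parted by semicolons, each of 6 numbers parted by spaces: the shift along the tool's x, y, z in m, then the turn, a rotation vector about the tool's x, y, z in rad. A call has 1 to 8 rows; each row is the pose to reach, as a shift and turn from the pose commanded when the call began, along the tool's axes at that moment; what a row does not reach only later rows make up. A row lasts 1/10 s, in which the tool goes at most 50 mm and 8.59 degrees, less where a joint would pass 70% of its speed; a pose out of reach is approached as far as the arm can. A call with a gripper value outside its range is refused whole. OPENING is the gripper's target within -1 to 1 (shut at 1, half-way at 0, fully open at -1), set as the call begins (- or left out, the last holds). The fingers move at their own pace and stop on an object; FORCE is the grip in N (left out, the last holds). Time passes only in rows, so rows that repeat a pose let the fingers close. It gives the time, the measured TCP pose, the force and the opening at its end, in the units of the state.
- bot.get_obs(): the state, without advancing time (a new reading comes with each control period).
- vision.camera(name): name is "side" or "top"; returns the picture (420x560x3 uint8, red, green, blue); there is no depth.
- vision.get_calibration(name): a dict with "fx", "fy", "cx", "cy" (pixels), "rvec" (rotation vector, rad) and "tvec" (3), from world to camera coordinates, as OpenCV has them. Camera axes: x right, y down, z forward; pixel columns grow to the right and rows downward; lengths in m; the calibration is good to about 2 mm. A picture is of the moment at which its call begins. get_calibration takes no time and is no camera call.
- bot.job_done(): hands the job in, once; it reports no verdict.
The state is a dict: "time": time; "q": joint angles; "qd": joint speeds; "joint_efforts": joint torques, N m; "ee_pos": TCP position; "tcp_rot": TCP orientation; "wrist_force": force on the tool from outside, world axes, zero at the start; "torque": the same for the moment, N m; "opening": finger opening in m.
Only numpy, scipy, OpenCV 4.12 (cv2) and the standard library are available. Lean on these libraries where they do the work, as an engineer would, in place of code of your own. Each camera call takes 0.05 s, during which the arm holds its last target. There are 200 camera calls.

## Working session

There is one attempt and no reset: what is moved stays moved. The work goes in short steps, Python scripts to look and compute and a shell command to move; the robot and the scene stay as the last step left them, time stands still between calls to the robot, and variables do not carry over. Pictures are saved under pics/ and viewed, about 8 in all and at most 12, crops included, and the job is handed in when it is done.

```bash
mkdir -p pics
python3 - <<'E'
from workcell import bot, vision
import cv2
for n in("top","side"):
    im=vision.camera(n); cv2.imwrite(f"pics/{n}0.png",cv2.resize(im[:,:,::-1],(784,588),interpolation=cv2.INTER_CUBIC)); cv2.imwrite(f"pics/{n}0raw.png",im[:,:,::-1])
    print(vision.get_calibration(n))
print(bot.get_obs())
E
```

```text
{'fx': 442.36732867144144, 'fy': 442.36732867144144, 'cx': 285.8848898429981, 'cy': 200.40810807629805, 'rvec': array([ 2.18726455, -2.14156442,  0.16939523]), 'tvec': array([-0.03185137,  0.55248781,  1.01127667])}
{'fx': 468.9979930555601, 'fy': 468.9979930555601, 'cx': 283.46821666834717, 'cy': 218.61343102159069, 'rvec': array([ 0.63624989, -2.66759467,  1.14285463]), 'tvec': array([0.46768081, 0.2529219 , 0.71833483])}
{'time': 0.1, 'q': array([ 7.03022972e+01,  5.00900463e+00,  1.00408746e+01,  9.50975638e+01,
       -4.59989949e-04,  8.99996585e+01]), 'qd': array([-0.00505547, -0.08905683,  0.14273284, -0.0898657 , -0.09338932,
        0.133813  ]), 'joint_efforts': array([ 1.44635873e-03, -5.21562374e+01,  4.65653265e+01,  1.60104653e-02,
        1.40268407e-04,  8.01709461e-06]), 'ee_pos': array([0.18532793, 0.51765971, 0.24166065]), 'tcp_rot': array([-9.00004596e+01,  6.56938979e-02,  7.03026388e+01]), 'wrist_force': array([-0.71709364,  0.10638069, -0.5486004 ]), 'torque': array([ 0.01534623, -0.07241047,  0.03545137]), 'opening': 0.08526529929751835}
```

View pics/top0.png

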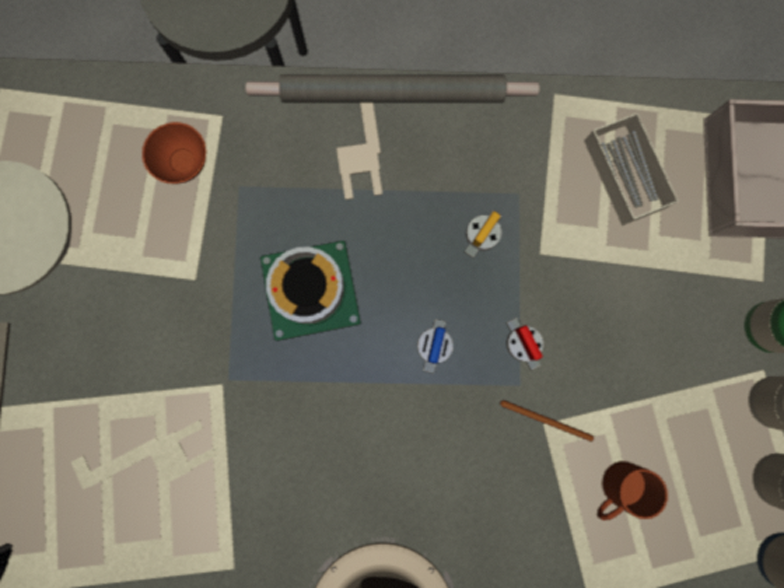

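View pics/side0.png

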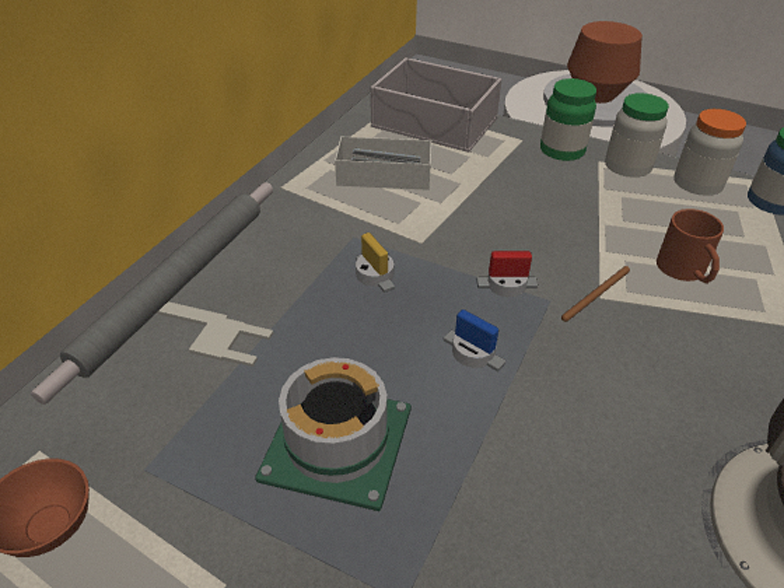

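The top view shows the barrel at about (304,285), the red die at (526,343), blue at (436,345) and yellow at (485,232), all at 1.4x scale. The side view shows the same layout. Next I'll enlarge the barrel and the red die in both views.

```bash
cat > h.py <<'E'
import numpy as np, cv2
from workcell import bot, vision
def cal(n):
    c=vision.get_calibration(n); K=np.array([[c['fx'],0,c['cx']],[0,c['fy'],c['cy']],[0,0,1]]); return K,c['rvec'],c['tvec']
def proj(n,P):
    K,r,t=cal(n); return cv2.projectPoints(np.array(P,float).reshape(-1,3),r,t,K,None)[0].reshape(-1,2)
def atz(n,uv,z):
    K,r,t=cal(n); R=cv2.Rodrigues(r)[0]; C=-R.T@t; d=R.T@np.linalg.solve(K,[uv[0],uv[1],1]); return C+d*(z-C[2])/d[2]
E
python3 - <<'E'
from h import *
t=cv2.imread('pics/top0raw.png');s=cv2.imread('pics/side0raw.png')
def crop(im,x,y,w,h,k):return cv2.resize(im[y:y+h,x:x+w],None,fx=k,fy=k,interpolation=cv2.INTER_CUBIC)
A=np.hstack([crop(t,182,168,80,60,5),crop(t,346,218,80,60,5)])
B=np.hstack([crop(s,195,250,80,60,5),crop(s,330,170,80,60,5)])
cv2.imwrite('pics/c1.png',np.vstack([A,B]))
print(proj('top',[[0,0,0],[.185,.518,.242]]),proj('side',[[.185,.518,.242]]))
for u in [(217,203),(376,245),(311,246),(346,166)]: print(atz('top',u,.05))
E
```

```text
[[271.95199999 442.08535116]
 [-18.71738324 384.20716494]] [[409.44194828 799.73276937]]
[0.54153645 0.14037548 0.05      ]
[ 0.45170161 -0.23102595  0.05      ]
[ 0.44634694 -0.07998189  0.05      ]
[ 0.63684772 -0.16087402  0.05      ]
```

View pics/c1.png

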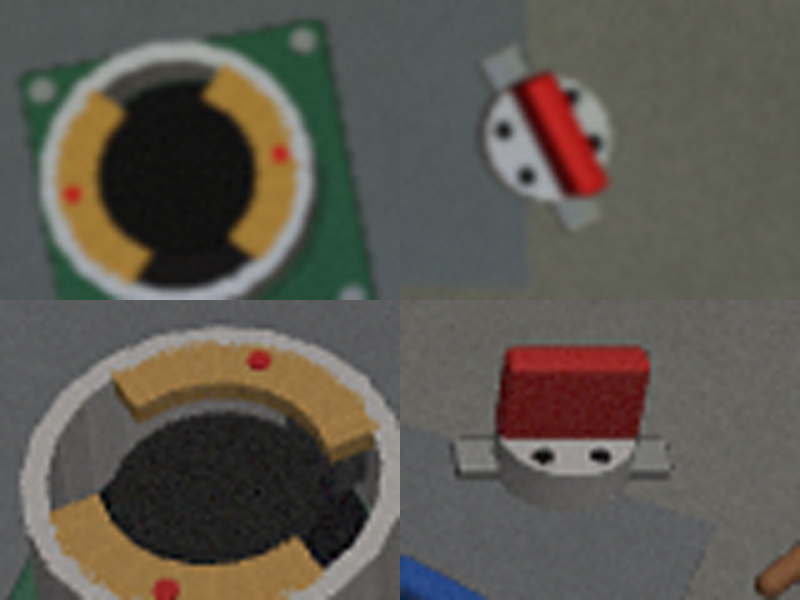

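Readings from the crop. In the top view the red dots are at (280,154) and (72,194). The red die's lug end corners are at (480,67), (515,45), (568,232) and (602,210). In the side view the dots are at (259,360) and (167,590), and the bar's front top edge runs from (503,372) to (645,372).

Run:
```python
from h import *
from scipy.optimize import least_squares
T=lambda x,y,ox,oy:(ox+(x+.5)/5-.5,oy+(y+.5)/5-.5)
d1t,d2t=T(280,154,182,168),T(72,194,182,168); d1s,d2s=T(259,60,195,250),T(167,290,195,250)
def P(n):
    K,r,t=cal(n); return K@np.c_[cv2.Rodrigues(r)[0],t]
for n,pair in(('top',(d1t,d2t)),('side',(d1s,d2s))):
    a,b=[atz(n,u,.09) for u in pair]; m=(a+b)/2; v=a-b
    print(n,m,np.degrees(np.arctan2(v[1],v[0])),np.linalg.norm(v))
for a,b in((d1t,d1s),(d2t,d2s)):
    X=cv2.triangulatePoints(P('top'),P('side'),np.array(a).reshape(2,1),np.array(b).reshape(2,1)).ravel(); print('tri',X[:3]/X[3])
# red die
tp=[T(x-400,y,346,218) for x,y in((480,67),(515,45),(568,232),(602,210))]
tm=[(46,10,8),(46,-10,8),(-46,10,8),(-46,-10,8)]
sp=[T(x-400,y-300,330,170) for x,y in((503,372),(646,372))]
tsl=[T(x-400,y-300,330,170) for x,y in((453,437),(672,440))]
def world(p,M):
    M=np.array(M)/1000.; c,s=np.cos(p[2]),np.sin(p[2]); return np.c_[p[0]+c*M[:,0]-s*M[:,1],p[1]+s*M[:,0]+c*M[:,1],M[:,2]]
def res(p,w=(1,1)):
    rt=(proj('top',world(p,tm))-tp)
    q=proj('side',world(p,[(30,0,62),(-30,0,62)])); m=np.array(sp).mean(0); 
    return np.r_[w[0]*rt.ravel(), w[1]*(q.mean(0)-m-np.array([0,-2.4]))]
for w in((1,0),(1,1)):
    f=least_squares(lambda p:res(p,w),[.45,-.23,.4]); print(f.x[:2],np.degrees(f.x[2]),np.round(f.fun,1))
p=f.x; print(proj('side',world(p,[(30,8,62),(-30,8,62),(30,-8,62),(-30,-8,62)])),sp)
```

```text
top [0.53797054 0.13544404 0.09      ] -77.65133863337772 0.09416802240144495
side [0.5363977  0.13638297 0.09      ] -77.22207059043195 0.09401763571963569
tri [0.54789485 0.08944054 0.08838852]
tri [0.52739228 0.18143598 0.08832386]
[ 0.45257444 -0.23533208] 28.345532766736522 [-0.5 -0.8 -0.3 -0.2  0.1  0.2  0.6  0.8  0.  -0. ]
[ 0.45252882 -0.23469759] 28.356091290408337 [-0.7 -0.8 -0.5 -0.2 -0.1  0.3  0.3  0.8  0.4 -1.4]
[[350.98901911 182.86315584]
 [379.97624049 182.53257389]
 [349.94869783 177.96678245]
 [378.59551597 177.64923483]] [(350.2, 184.0), (378.8, 184.0)]
```

```bash
cat >> h.py <<'E'
def go(x,y,z,yaw):
    o=bot.get_obs(); R=cv2.Rodrigues(np.zeros(3))[0]
    from scipy.spatial.transform import Rotation as Ro
    A=Ro.from_euler('xyz',o['tcp_rot'],degrees=True); B=Ro.from_euler('xyz',[-90,0,yaw],degrees=True)
    print('t',o['time'],'pos',o['ee_pos'].round(4),'rot',o['tcp_rot'].round(2),'q',o['q'].round(1),'F',o['wrist_force'].round(1),'T',o['torque'].round(2),'open',round(o['opening'],4))
    print('row',A.inv().apply(np.array([x,y,z])-o['ee_pos']).round(4),(A.inv()*B).as_rotvec().round(4))
E
R="-.6186 .092 -.5054 0 -.8395 0"
python3 -m crank '-.6186 .06 -.5054 0 -.84 0; -.6186 .06 -.5054 0 -.84 0; -.6186 .06 -.5054 0 -.84 0; -.6186 .06 -.5054 0 -.84 0; -.6186 .06 -.5054 0 -.84 0; -.6186 .06 -.5054 0 -.84 0; -.6186 .06 -.5054 0 -.84 0; -.6186 .06 -.5054 0 -.84 0' -1 40
python3 -c "from h import *; go(.4526,-.235,.15,118.4)"
```

```text
time: 0.9
ee_pos: [0.3129, 0.1595, 0.2138]
tcp_rot: [-90.0, 0.0, 118.5]
wrist_force: [2.1, 0.5, 0.2]
opening: 0.0856
t 0.9 pos [0.3129 0.1595 0.2138] rot [-90.02   0.   118.53] q [ 27.  -22.7 -17.3  95.4  -0.   -1.5] F [2.1 0.5 0.2] T [-0.03 -0.07  0.03] open 0.0856
row [-0.4133  0.0638  0.0657] [ 0.0003  0.0023 -0.0001]
```

```bash
python3 -m crank '-.413 .064 .066 0 .002 0; -.413 .064 .066 0 .002 0; -.413 .064 .066 0 .002 0; -.413 .064 .066 0 .002 0; -.413 .064 .066 0 .002 0; -.413 .064 .066 0 .002 0; -.413 .064 .066 0 .002 0; -.413 .064 .066 0 .002 0'
python3 -m crank '0 0 .0 0 0 0;-.0132 0 0 0 0 0'
python3 - <<'E'
from h import *
go(.4526,-.235,.042,118.4)
s=vision.camera('side');t=vision.camera('top')
f=lambda im,x,y,w,h,k:cv2.resize(im[y:y+h,x:x+w,::-1],None,fx=k,fy=k,interpolation=cv2.INTER_CUBIC)
cv2.imwrite('pics/c2.png',np.hstack([f(t,330,190,100,100,4),f(s,310,120,100,100,4)]))
E
```

```text
time: 1.7
ee_pos: [0.444, -0.2142, 0.153]
tcp_rot: [-90.0, -0.0, 118.3]
wrist_force: [2.1, 1.7, 0.5]
opening: 0.0856
time: 1.9
ee_pos: [0.4496, -0.2238, 0.1528]
tcp_rot: [-89.9, -0.1, 118.2]
wrist_force: [0.7, 0.5, -0.0]
opening: 0.0852
t 1.9 pos [ 0.4496 -0.2238  0.1528] rot [-89.94  -0.12 118.25] q [-26.5  -2.3  -7.2  85.2   0.  -54.7] F [ 0.7  0.5 -0. ] T [ 0.01 -0.06  0.02] open 0.0852
row [-0.0116  0.1108  0.0025] [-0.0011 -0.0027  0.0021]
```

View pics/c2.png

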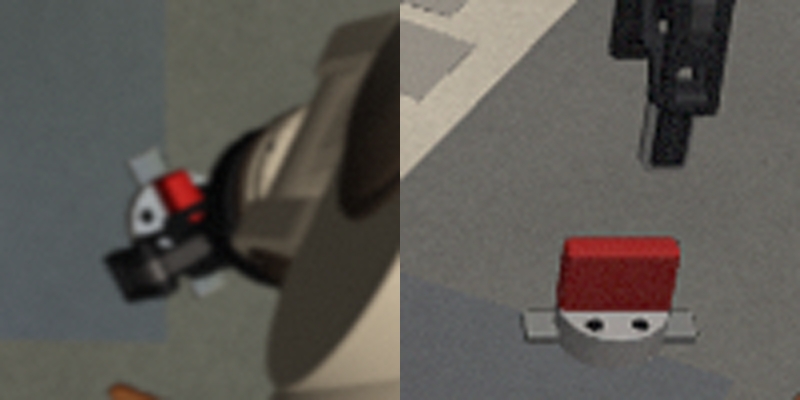

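The top view shows the gripper over the die. In the side view the fingers hang at (665,165) and the bar top is at (620,240). I'll hold a moment and compare this with the projected TCP.

```bash
python3 -m crank '0 0 0 0 0 0;0 0 0 0 0 0;0 0 0 0 0 0'
python3 - <<'E'
from h import *
go(.4526,-.235,.042,118.4)
o=bot.get_obs();p=o['ee_pos']
j=np.array([np.cos(np.radians(118.3)),np.sin(np.radians(118.3)),0])
for n,ox,oy,sh in(('side',310,120,400),('top',330,190,0)):
    q=proj(n,[p,p+[0,0,-.011],p+.0425*j+[0,0,.002],p-.0425*j+[0,0,.002],[.4526,-.235,.062]]); print(n,((q-[ox,oy])*4+[sh,0]).round())
E
```

```text
time: 2.3
ee_pos: [0.4503, -0.2228, 0.1541]
tcp_rot: [-90.0, 0.0, 118.4]
wrist_force: [0.8, 0.0, 0.1]
opening: 0.0852
t 2.3 pos [ 0.4503 -0.2228  0.1541] rot [-9.0030e+01  4.0000e-02  1.1838e+02] q [-26.3  -2.5  -7.2  85.2   0.  -54.7] F [0.8 0.  0.1] T [ 0.01  0.01 -0.  ] open 0.0852
row [-0.0118  0.1121  0.0038] [ 0.0005 -0.0003 -0.0007]
side [[641. 107.]
 [638. 126.]
 [657. 157.]
 [627.  53.]
 [620. 241.]]
top [[214. 216.]
 [209. 217.]
 [143. 254.]
 [285. 179.]
 [196. 218.]]
```

```bash
python3 -m crank '-.0118 0 .0038 0 0 0; -.0118 0.02 .0038 0 0 0;-.0118 0.05 .0038 0 0 0;-.0118 0.08 .0038 0 0 0;-.0118 0.10 .0038 0 0 0;-.0118 0.112 .0038 0 0 0;-.0118 0.112 .0038 0 0 0;-.0118 0.112 .0038 0 0 0'
python3 -c "from h import *; go(.4526,-.235,.042,118.4)"
```

```text
time: 3.1
ee_pos: [0.4528, -0.2361, 0.0424]
tcp_rot: [-90.0, 0.0, 118.3]
wrist_force: [1.0, -0.0, -0.1]
opening: 0.0854
t 3.1 pos [ 0.4528 -0.2361  0.0424] rot [-9.0030e+01  5.0000e-02  1.1832e+02] q [-27.5   0.6 -16.7  72.7  -0.  -55.8] F [ 1.  -0.  -0.1] T [0.01 0.02 0.  ] open 0.0854
row [ 0.001   0.0004 -0.0003] [ 0.0005 -0.0015 -0.0008]
```

```bash
python3 -m crank '0 0 0 0 0 0;0 0 0 0 0 0;0 0 0 0 0 0;0 0 0 0 0 0;0 0 0 0 0 0;0 0 0 0 0 0;0 0 0 0 0 0;0 0 0 0 0 0' 1 60
python3 - <<'E'
from h import *
go(.4526,-.235,.042,118.4)
s=vision.camera('side');t=vision.camera('top')
f=lambda im,x,y,w,h,k:cv2.resize(im[y:y+h,x:x+w,::-1],None,fx=k,fy=k,interpolation=cv2.INTER_CUBIC)
cv2.imwrite('pics/c3.png',np.hstack([f(t,330,190,100,100,4),f(s,310,120,100,100,4)]))
E
```

```text
time: 3.9
ee_pos: [0.4526, -0.2358, 0.0419]
tcp_rot: [-90.0, 0.0, 118.3]
wrist_force: [-0.6, -0.5, 4.1]
opening: 0.0154
t 3.9 pos [ 0.4526 -0.2358  0.0419] rot [-9.0010e+01  2.0000e-02  1.1832e+02] q [-27.5   0.6 -16.8  72.7  -0.  -55.8] F [-0.6 -0.5  4.1] T [-0.01  0.06  0.03] open 0.0154
row [ 0.0007 -0.0001 -0.0004] [ 0.0002 -0.0014 -0.0004]
```

View pics/c3.png

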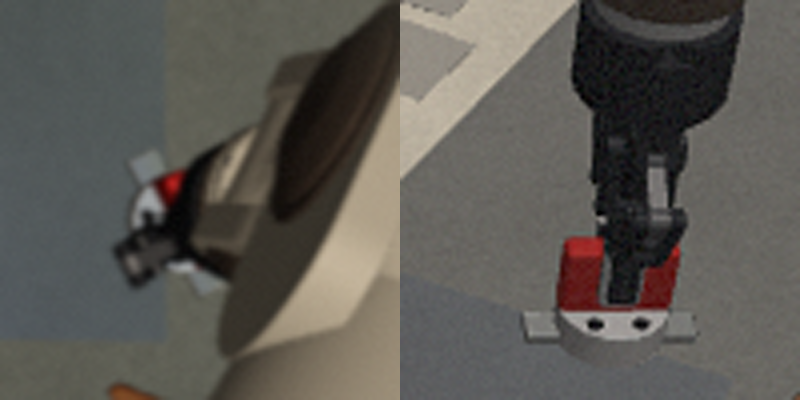

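The grip is centred: the finger sits mid-bar at (622,280) and the opening is 15 mm. Next I lift and carry the die to the barrel.

```bash
python3 -m crank '0 -.03 0 0 0 0;0 -.07 0 0 0 0;0 -.105 0 0 0 0;0.02 -.115 -.018 0 .03 0;0.045 -.115 -.04 0 .08 0;.075 -.115 -.066 0 .12 0;.11 -.115 -.096 0 .2 0;.143 -.115 -.125 0 .276 0'
python3 -c "from h import *; go(.5372,.1358,.155,102.5)"
```

```text
time: 4.8
ee_pos: [0.4945, -0.0489, 0.1561]
tcp_rot: [-90.0, -0.0, 102.3]
wrist_force: [1.4, -0.9, -1.6]
opening: 0.0155
t 4.8 pos [ 0.4945 -0.0489  0.1561] rot [-8.9970e+01 -1.0000e-02  1.0228e+02] q [ -5.6  -3.1  -7.7  85.5   0.  -17.9] F [ 1.4 -0.9 -1.6] T [-0.04 -0.12 -0.02] open 0.0155
row [ 0.1714  0.0011 -0.081 ] [-0.0006 -0.0038  0.0002]
```

```bash
python3 -m crank '.04 0 -.018 0 0 0;.08 0 -.038 0 0 0;.12 0 -.056 0 0 0;.15 0 -.07 0 0 0;.166 0 -.078 0 0 0;.168 0 -.079 0 0 0;.168 0 -.079 0 0 0;.168 0 -.079 0 0 0'
python3 - <<'E'
from h import *
go(.5372,.1358,.155,102.5)
s=vision.camera('side');t=vision.camera('top')
f=lambda im,x,y,w,h,k:cv2.resize(im[y:y+h,x:x+w,::-1],None,fx=k,fy=k,interpolation=cv2.INTER_CUBIC)
cv2.imwrite('pics/c4.png',np.hstack([f(t,172,148,100,120,4),f(s,180,200,100,120,4)]))
cv2.imwrite('pics/s4raw.png',s[:,:,::-1])
E
```

```text
time: 5.6
ee_pos: [0.5352, 0.1294, 0.1565]
tcp_rot: [-90.0, 0.0, 102.4]
wrist_force: [1.1, 0.4, -1.9]
opening: 0.015
t 5.6 pos [0.5352 0.1294 0.1565] rot [-8.9970e+01  2.0000e-02  1.0244e+02] q [13.6  4.2 -0.2 85.6 -0.   1.2] F [ 1.1  0.4 -1.9] T [0.03 0.01 0.02] open 0.015
row [ 0.0058  0.0015 -0.0033] [-0.0005 -0.0011 -0.0003]
```

View pics/c4.png

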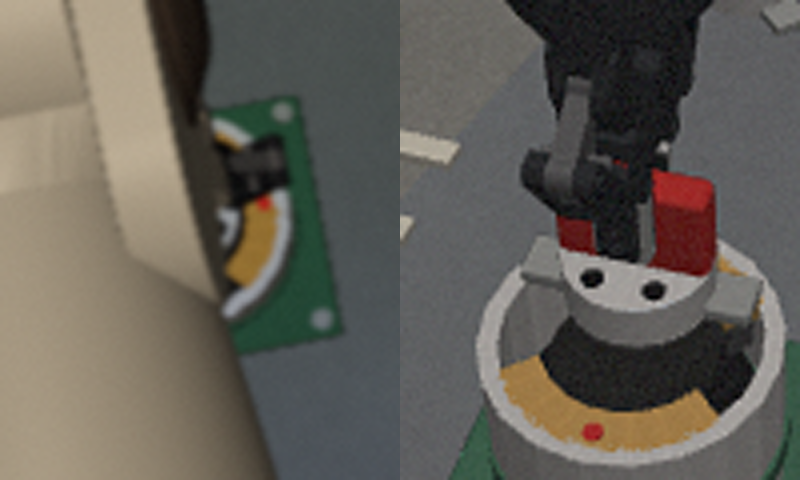

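The side view shows the die gripped above the mouth, with its lugs at (545,260) and (733,297) and the bar's top corner at (685,190). I'll overlay the predicted die and barrel on it to check the offset.

Run:
```python
from h import *
o=bot.get_obs();p=o['ee_pos'];k=7;ox,oy=195,228
im=cv2.imread('pics/s4raw.png')[oy:oy+80,ox:ox+90]; im=cv2.resize(im,None,fx=k,fy=k,interpolation=cv2.INTER_CUBIC)
def W(M,c,yaw):
    M=np.array(M,float)/1000;a=np.radians(yaw);return np.c_[c[0]+np.cos(a)*M[:,0]-np.sin(a)*M[:,1],c[1]+np.sin(a)*M[:,0]+np.cos(a)*M[:,1],c[2]+M[:,2]]
def L(M,c,yaw,col):
    q=((proj('side',W(M,c,yaw))-[ox,oy]+.5)*k-.5).round().astype(int); cv2.polylines(im,[q.reshape(-1,1,2)],True,col,1)
c=[p[0],p[1],p[2]-.042]; y=12.4
for s in(1,-1): L([(s*30,10,8),(s*46,10,8),(s*46,-10,8),(s*30,-10,8)],c,y,(0,255,0)); 
L([(30,8,62),(-30,8,62),(-30,-8,62),(30,-8,62)],c,y,(255,255,0))
th=np.linspace(0,2*np.pi,60); L([(30*np.cos(a),30*np.sin(a),22) for a in th],c,y,(255,0,255))
b=[.5372,.1358,.09]; L([(60*np.cos(a),60*np.sin(a),0) for a in th],b,12.5,(0,255,255)); L([(36*np.cos(a),36*np.sin(a),0) for a in th],b,12.5,(0,255,255))
for s in(1,-1): L([(s*34,11,0),(s*52,11,0),(s*52,-11,0),(s*34,-11,0)],b,12.5,(0,255,255))
cv2.imwrite('pics/c5.png',im)
```

```text
(no output)
```

View pics/c5.png

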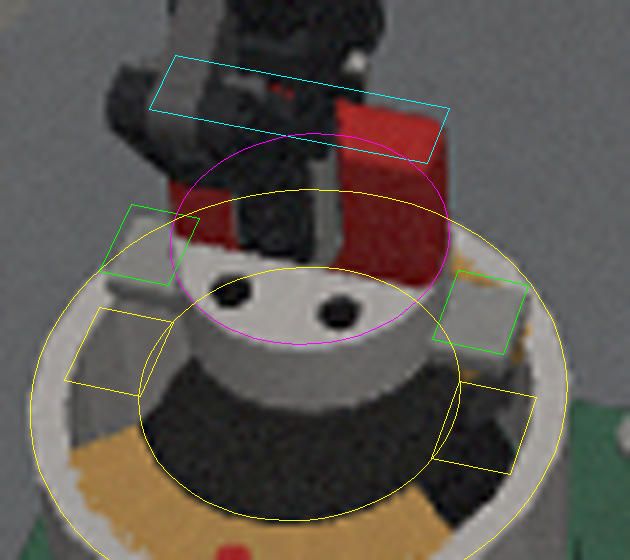

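The overlay agrees to about 1 mm for both the die and the rim. I'll centre the die and lower it.

```bash
python3 -m crank '.0058 0 -.0033 0 -.001 0;.0058 0 -.0033 0 -.001 0;.0058 .008 -.0033 0 -.001 0;.0058 .016 -.0033 0 -.001 0;.0058 .024 -.0033 0 -.001 0;.0058 .0315 -.0033 0 -.001 0;.0058 .0315 -.0033 0 -.001 0;.0058 .0315 -.0033 0 -.001 0'
python3 -c "from h import *; go(.5372,.1358,.118,102.5)"
```

```text
time: 6.5
ee_pos: [0.5373, 0.1369, 0.1249]
tcp_rot: [-90.0, -0.0, 102.6]
wrist_force: [0.3, 0.4, -1.1]
opening: 0.0151
t 6.5 pos [0.5373 0.1369 0.1249] rot [-89.98  -0.   102.56] q [14.3  4.9 -3.  82.1  0.   1.7] F [ 0.3  0.4 -1.1] T [-0.02  0.03 -0.03] open 0.0151
row [-0.0011  0.0069  0.0003] [-0.0004  0.001   0.    ]
```

No contact so far. The die is about 7 mm into the mouth, so I'll push on to about 23 mm.

```bash
python3 -m crank '-.001 .003 0 0 0 0;-.001 .006 0 0 0 0;-.001 .009 0 0 0 0;-.001 .012 0 0 0 0;-.001 .014 0 0 0 0;-.001 .016 0 0 0 0;-.001 .016 0 0 0 0;-.001 .016 0 0 0 0'
python3 -c "from h import *; go(.5372,.1358,.108,102.5)"
```

```text
time: 7.3
ee_pos: [0.5379, 0.136, 0.1093]
tcp_rot: [-90.0, 0.0, 102.6]
wrist_force: [1.9, -0.5, 4.0]
opening: 0.0154
t 7.3 pos [0.5379 0.136  0.1093] rot [-9.0040e+01  1.0000e-02  1.0256e+02] q [14.2  5.  -4.5 80.4 -0.   1.6] F [ 1.9 -0.5  4. ] T [-0.23 -0.43  0.01] open 0.0154
row [-0.0001  0.0013  0.0007] [ 0.0007  0.001  -0.0001]
```

The spring is pushing back at about 5 N, which fits a depth of about 23 mm. Now the clockwise turn (+y of the tool).

```bash
python3 -m crank '0 0 0 0 .06 0;0 0 0 0 .16 0;0 0 0 0 .28 0;0 0 0 0 .4 0;0 0 0 0 .52 0;0 0 0 0 .64 0;0 0 0 0 .74 0;0 0 0 0 .8 0'
python3 -c "from h import *; go(.5372,.1358,.108,10)"
```

```text
time: 8.1
ee_pos: [0.5374, 0.1362, 0.1092]
tcp_rot: [-90.0, -0.0, 56.5]
wrist_force: [0.1, -0.9, 4.0]
opening: 0.0157
t 8.1 pos [0.5374 0.1362 0.1092] rot [-8.998e+01 -1.000e-02  5.651e+01] q [14.2  5.  -4.6 80.4  0.  47.7] F [ 0.1 -0.9  4. ] T [-0.05  0.02  0.05] open 0.0157
row [-0.0004  0.0012 -0.    ] [-4.000e-04  8.118e-01 -0.000e+00]
```

Turning freely. On to about 92°.

```bash
python3 -m crank '0 0 0 0 .1 0;0 0 0 0 .22 0;0 0 0 0 .34 0;0 0 0 0 .46 0;0 0 0 0 .58 0;0 0 0 0 .68 0;0 0 0 0 .76 0;0 0 0 0 .81 0'
python3 -c "from h import *; go(.5372,.1358,.108,7.5)"
python3 -m crank '0 0 0 0 .02 0;0 0 0 0 .03 0;0 0 0 0 .03 0'
python3 -c "from h import *; go(.5372,.1358,.108,7.5)"
```

```text
time: 8.9
ee_pos: [0.537, 0.1362, 0.1091]
tcp_rot: [-90.0, 0.1, 10.2]
wrist_force: [-1.7, -0.5, 5.4]
opening: 0.0152
t 8.9 pos [0.537  0.1362 0.1091] rot [-8.997e+01  7.000e-02  1.017e+01] q [14.2  5.  -4.6 80.4  0.  94. ] F [-1.7 -0.5  5.4] T [0.13 0.51 0.79] open 0.0152
row [ 0.0001  0.0011 -0.0004] [-0.0005  0.0467 -0.0012]
time: 9.2
ee_pos: [0.537, 0.1362, 0.1092]
tcp_rot: [-90.0, 0.1, 8.7]
wrist_force: [-3.8, -1.1, 6.2]
opening: 0.0149
t 9.2 pos [0.537  0.1362 0.1092] rot [-8.999e+01  6.000e-02  8.740e+00] q [14.2  5.  -4.6 80.5  0.  95.5] F [-3.8 -1.1  6.2] T [-0.06  0.72  1.49] open 0.0149
row [ 0.0002  0.0012 -0.0004] [-0.0002  0.0217 -0.0011]
```

At the stop (torque about 1.5 N·m). I'll relieve it slightly, let it rise to 16 mm and open.

```bash
python3 -m crank '0 0 0 0 -.02 0;0 -.002 0 0 -.02 0;0 -.004 0 0 -.02 0;0 -.006 0 0 -.02 0;0 -.0065 0 0 -.02 0;0 -.0065 0 0 -.02 0'
python3 -c "from h import *; go(.5372,.1358,.116,8.7)"
python3 -m crank '0 0 0 0 0 0;0 0 0 0 0 0;0 0 0 0 0 0;0 0 0 0 0 0;0 0 0 0 0 0;0 0 0 0 0 0;0 0 0 0 0 0;0 0 0 0 0 0' -1
python3 -m crank '0 -.02 0 0 0 0;0 -.05 0 0 0 0;0 -.09 0 0 0 0;0 -.13 0 0 0 0;0 -.17 0 0 0 0;0 -.2 0 0 0 0;0 -.2 0 0 0 0;0 -.2 0 0 0 0'
python3 - <<'E'
from h import *
go(.5372,.1358,.116,8.7)
s=vision.camera('side');t=vision.camera('top')
f=lambda im,x,y,w,h,k:cv2.resize(im[y:y+h,x:x+w,::-1],None,fx=k,fy=k,interpolation=cv2.INTER_CUBIC)
cv2.imwrite('pics/c6.png',np.hstack([f(t,172,148,100,120,4),f(s,180,200,100,120,4)]))
E
```

```text
time: 9.8
ee_pos: [0.5369, 0.1361, 0.115]
tcp_rot: [-90.0, 0.1, 9.8]
wrist_force: [-1.7, 2.7, -10.7]
opening: 0.0152
t 9.8 pos [0.5369 0.1361 0.115 ] rot [-89.98   0.1    9.75] q [14.2  5.  -4.  81.1  0.  94.5] F [ -1.7   2.7 -10.7] T [0.62 0.53 0.88] open 0.0152
row [ 0.0002 -0.001  -0.0003] [-0.0003  0.0184 -0.0018]
time: 10.6
ee_pos: [0.5376, 0.136, 0.1156]
tcp_rot: [-90.0, -0.0, 9.7]
wrist_force: [-0.8, -0.9, 0.2]
opening: 0.0856
time: 11.4
ee_pos: [0.5379, 0.1361, 0.3158]
tcp_rot: [-90.0, -0.1, 9.7]
wrist_force: [-0.3, 0.1, -0.4]
opening: 0.0853
t 11.4 pos [0.5379 0.1361 0.3158] rot [-9.00e+01 -6.00e-02  9.74e+00] q [ 14.2   8.1  21.8 103.7  -0.   94.5] F [-0.3  0.1 -0.4] T [ 0.04 -0.01 -0.01] open 0.0853
row [-0.001   0.1998 -0.0002] [-0.0001  0.0182  0.001 ]
```

View pics/c6.png

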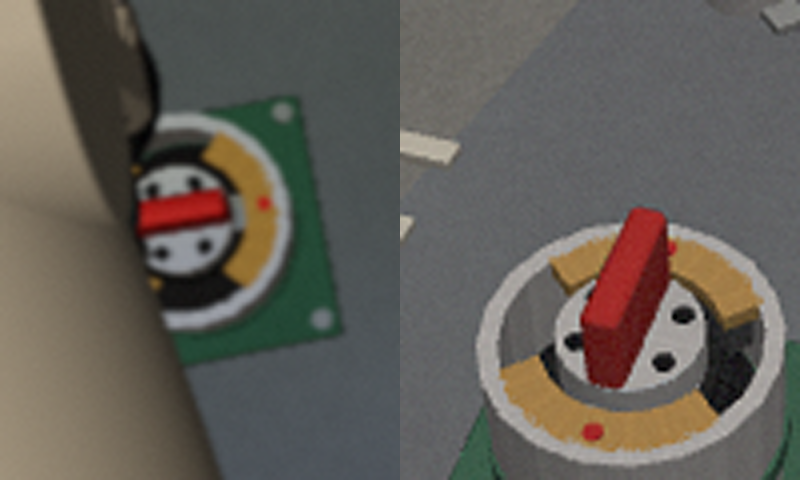

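The die sits in the mouth and the lugs have gone under the rim. The bar points at the red dots, and the gripper is well clear.

```bash
python3 -c "from workcell import bot; print(bot.job_done())"
```

```text
the job is handed in; nothing more can be done
None
```

The red die is fitted and locked in the barrel, and I handed the job in at about 11.5 s of the 48 s. No verdict was reported.

I gripped the red die by its bar and lowered it into the slots. I pushed it about 23 mm below the rim, with the spring pushing back at about 5 N. I then turned it clockwise about 94° to the stop, where the torque rose to about 1.5 N·m. After easing off about 1°, I let it rise, released it and backed the gripper off 200 mm.

**Last checks:**
- **Lock:** as it rose, the rim held the die back with about 10 N, so the lugs are under it.
- **Position:** the final top and side pictures show the die upright and centred, with its bar pointing at the red dots. From the gripper's angle at release it is within about 5° of them.
- **Release:** the wrist force was near zero and nothing touched the die.
- **Blue and yellow dies:** nothing came near them, but I took no final picture of them.
- **Disagreements:** none of the checks failed or disagreed.

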